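# Tare the balance touch-free, then point out the jar to weigh

### The arm

A 6-joint arm with a two-finger parallel gripper is mounted at the origin on the work surface. World frame = base frame: x ahead of the robot, y to its left, z up, the work surface at z = 0. Lengths are in m, angles in rad, forces in N, time in s.
With the tool pointing down it reaches from about 0.25 to 0.775 m from the base axis. Payload 4 kg.
Tool frame: the origin (TCP) lies on the centre line of the jaws, within the pads' length; the fingertips stand 8 mm ahead of it and the grasp point (between the pads) lies 11 mm behind it; z points along the fingers, y is the direction in which the jaws open and shut (so a half turn about z gives the same grasp; the last joint's range is limited). The gripper opens to 94 mm and grips with 3 to 60 N. Pads are 16 mm wide; open, the fingers measure 119 mm over their backs; the gripper's body (75 mm by 177 mm) begins 78 mm behind the grasp point.
Start: joints at [1.107, 0.087, 1.371, -0, 1.684, -0.103], TCP at [0.194, 0.515, 0.214] pointing down, gripper open.
Joint ranges: [-3.1, 3.1], [-0.76, 2.03], [0.27, 2.55], [-1.08, 4.22], [0.17, 2.65], [-2.57, 2.57]. Speed limits (rad/s): [2.79, 2.79, 3.14, 3.14, 3.14, 3.14].

### API

Orientations are given as [roll, pitch, yaw] about the fixed x, y, z axes, in that order (R = Rz(yaw) Ry(pitch) Rx(roll)).
In Python, from bench import * gives the robot as it stands.
- The arm moves only by the tool step_arm, never from a script. Its argument "steps" is a list of rows, each an object of numbers: "jaw": the opening, from 0 (shut) to 1 (fully open); "tx", "ty", "tz": the shift along the tool's x, y, z in m; "ax", "ay", "az": the turn, a rotation vector about the tool's x, y, z in rad. In form: [{"jaw": .., "tx": .., "ty": .., "tz": .., "ax": .., "ay": .., "az": ..}, ...]. A call has 1 to 8 rows; each row is the pose to reach, as a shift and turn from the pose measured when the call began, along the tool's axes at that moment; what a row does not reach only later rows make up. A row lasts 1/10 s, in which the tool goes at most 50 mm and 8.59 degrees, less where a joint would pass 70% of its speed; a pose out of reach is approached as far as the arm can. A call with a gripper value outside its range is refused whole. The fingers move at their own pace and stop on an object; the grip force is fixed at half the most. Time passes only in rows, so rows that repeat a pose let the fingers close. It gives the time, the measured TCP pose, the force and the opening at its end, in the units of the state.
- get_obs(): the state, without advancing time (a new reading comes with each control period).
- snapshot(name): name is "scene" or "top"; returns (picture, depth): 480x640x3 uint8, red, green, blue; 480x640 float32, m along the optical axis (not along the pixel's ray), 0 where there is no reading.
- camera_model(name): a dict with "intrinsics" (3x3 intrinsics, pixels), "origin" and "orientation" of the camera in the world. Camera axes: x right, y down, z forward; pixel columns grow to the right and rows downward; lengths in m; the calibration is good to about 2 mm. A picture is of the moment at which its call begins. camera_model takes no time and is no camera call.
- close_job(): hands the job in, once; it reports no verdict.
Trained networks look in the newest picture that a camera, given by its name, has taken for a name from the list of things; names that differ only in an ending like _2 or _b are one class to them, and where a whole thing is asked for, a point or a joint stands for the part that bears it (a point fixed in the world has none). Each returns a list of dicts, best first, with "confidence" (0 to 1); they miss things now and then, are a little off and sometimes report something else, mostly with a low value. They report only what shows in the picture. A call takes as long as a camera call. They do not tell look-alikes from the thing itself.
- silhouettes(camera, query): "pixels" (480x640 bool, what is visible of it) and "rect" ([left, top, right, bottom] in pixels, round what is visible of it).
The state is a dict: "time": time; "joint_positions": joint angles; "qvel": joint speeds; "joint_torque": joint torques, N m; "tool_pos": TCP position; "ee_rot": TCP orientation; "wrist_force": force on the tool from outside, world axes, zero at the start; "wrist_torque": the same for the moment, N m; "width": finger opening in m.
Only numpy, scipy, OpenCV 4.12 (cv2) and the standard library are available. Lean on these libraries where they do the work, as an engineer would, in place of code of your own. Each camera call takes 0.05 s, during which the arm holds its last target. There are 200 camera calls.

### The job

Tare the empty lab balance touch-free: hold the fingertips, centred, two to three centimetres above the window of the round sensor puck for a good two seconds, without going close over the oblong sensor, which works something else. Then show your colleague what to weigh first by pointing from just above, again two to three centimetres off, at the cap of the short wide jar in the tray, and at none of the tall thin vials; stay there for a good two seconds and finish while still pointing. Touch, move or lift nothing at any time.

Things in the scene. Friction and masses are not known exactly. Their poses are not given: they have to be found in the camera images.
- round_sensor: round grey touch-free tare sensor, a puck of 68 mm diameter and 26 mm high, standing loose on the bench, with a round black window of 32 mm diameter in its top. Origin: centre of its underside, z up. It trades places with the oblong sensor from start to start
- round_window (a point): centre of the round sensor's window, on the puck's top face, 26 mm above the bench; z up
- oblong_sensor: rectangular grey touch-free sensor, 50 x 85 x 26 mm high (x, y, z), loose on the bench, with a long black window of 14 x 55 mm in its top. Origin: centre of its underside, z up. Not to be triggered (fingertips within about 4 cm above its middle) or touched
- oblong_window (a point): centre of the oblong sensor's window, on its top face, 26 mm above the bench; z up
- tray: shallow open white plastic tray, fixed, 150 x 200 mm, rim 18 mm high, walls and floor 5 mm thick. It holds four capped amber containers standing loose and upright about 70 mm apart along its x and 94 mm along its y, in any order. Origin: centre of its underside; z up
- jar: the short wide jar: 40 mm diameter, 50 mm high, amber glass, orange cap 38 mm wide, standing loose and upright in the tray; 20 mm lower than the vials around it, so that open fingers reaching out sideways may come near them: best point with closed fingers. Origin: centre of its underside, z up
- jar_top (a point): centre of the top of the jar's cap, 50 mm above the jar's underside, 55 mm above the bench; z up
- vial_a: tall thin capped vial like its two twins: 24 mm diameter, 70 mm high, amber glass, orange cap 23 mm wide, standing loose and upright in the tray. Origin: centre of its underside, z up. Not to be pointed at or touched
- vial_b: tall thin capped vial like its two twins: 24 mm diameter, 70 mm high, amber glass, orange cap 23 mm wide, standing loose and upright in the tray. Origin: centre of its underside, z up. Not to be pointed at or touched
- vial_c: tall thin capped vial like its two twins: 24 mm diameter, 70 mm high, amber glass, orange cap 23 mm wide, standing loose and upright in the tray. Origin: centre of its underside, z up. Not to be pointed at or touched
- vial_a_top (a point): centre of the top of vial_a's cap, 75 mm above the bench; z up
- vial_b_top (a point): centre of the top of vial_b's cap, 75 mm above the bench; z up
- vial_c_top (a point): centre of the top of vial_c's cap, 75 mm above the bench; z up
- balance: white top-pan lab balance, fixed, 260 mm deep (x), 210 mm wide (y), its round steel pan 82 mm above the bench, display at the end nearest the robot. Origin: on the bench below the middle of its near edge, x pointing away from the robot through the balance, z up. Stands beyond the work; leave it alone
- beaker: clear plastic beaker, 84 mm diameter, 100 mm high, loose on the bench, empty. Origin: centre of its underside, z up. Leave it alone
Things that resemble listed ones, but are neither listed nor needed, are in the scene too. What is shaped like the jar but blue is not meant.

How it is judged:
By the outcome, as a careful person would: the job done as asked, in the order asked, and still so for the second after the job is handed in, with the robot touching nothing.
It also fails if it takes over 45 s, if anything falls off the work surface, if the arm or the gripper's body presses on something with over 40 N, if the wrist force passes 120 N, or if a joint passes its speed limit or range.

## Working session

There is one attempt and no reset: what is moved stays moved. The work goes in short steps, Python scripts to look and compute and a tool call to move; the robot and the scene stay as the last step left them, time stands still between calls to the robot, and variables do not carry over. Pictures are saved under pics/ and viewed, about 8 in all and at most 12, crops included, and the job is handed in when it is done.

Besides the shell and the picture viewer there is one more tool, called after "Emit:" by a JSON object that holds its "name" and its "arguments", one argument or row to a line. step_arm: Moves the arm, as the interface text tells. Its arguments: {"type":"object","properties":{"steps":{"type":"array"}},"required":["steps"]}

```bash
mkdir -p pics
cat > h.py <<'E'
from bench import *
import numpy as np, cv2
from scipy.spatial.transform import Rotation as R
def cam(n):
    m=camera_model(n); o=np.array(m["orientation"],float)
    Rm=o if o.shape==(3,3) else R.from_euler('xyz',o).as_matrix()
    return np.array(m["intrinsics"]),np.array(m["origin"]),Rm
def cloud(n,d):
    K,t,Rm=cam(n); v,u=np.mgrid[:480,:640]
    P=np.stack([(u-K[0,2])/K[0,0]*d,(v-K[1,2])/K[1,1]*d,d],-1)
    return P@Rm.T+t
E
python3 - <<'E'
from h import *
print(camera_model("top")); print(get_obs())
ims=[]
for n in("top","scene"):
    p,d=snapshot(n); C=cloud(n,d); ims.append(p)
    cv2.imwrite(f"pics/{n}1.png",p[:,:,::-1])
    for q in("round_sensor","oblong_sensor","jar","vial_a","tray","beaker","balance"):
        for s in silhouettes(n,q):
            m=s["pixels"]&(d>0); X=C[m]
            if len(X)<5: continue
            z=np.percentile(X[:,2],95); T=X[X[:,2]>z-.006]
            mm=(T.min(0)+T.max(0))/2
            print(n,q,round(s["confidence"],2),np.round(s["rect"]),"ztop",round(z,3),"med",np.median(T,0).round(3),"mid",mm.round(3),"ext",np.ptp(T,0).round(3))
E
```

```text
{'intrinsics': array([[481.06513944,   0.        , 322.035945  ],
       [  0.        , 481.06513944, 242.93398657],
       [  0.        ,   0.        ,   1.        ]]), 'origin': array([ 0.46533766, -0.03634951,  0.94641347]), 'orientation': array([-2.99557027,  0.03713378, -1.56611404])}
{'time': 0.0, 'joint_positions': array([ 1.10690317e+00,  8.79775192e-02,  1.37223233e+00, -9.30537750e-06,
        1.68359837e+00, -1.03100986e-01]), 'qvel': array([ 0.00115179, -0.00061753,  0.0004221 , -0.00031388, -0.00025502,
       -0.00060439]), 'joint_torque': array([ 2.60806519e-04, -3.40192902e+01, -3.02424932e+01,  7.16249761e-02,
        3.33456905e-02, -1.55718053e-04]), 'tool_pos': array([0.19393008, 0.51411442, 0.21230298]), 'ee_rot': array([-3.13938790e+00, -2.18822911e-04,  2.78079920e+00]), 'wrist_force': array([0.66636614, 0.43024267, 0.23425586]), 'wrist_torque': array([-0.00294946, -0.00112974, -0.01753576]), 'width': 0.09380027506481094}
top round_sensor 0.83 [473. 271. 516. 309.] ztop 0.029 med [ 0.513 -0.326  0.027] mid [ 0.513 -0.327  0.028] ext [0.064 0.067 0.009]
top oblo
[... 2792 characters left out ...]
1 0.22  0.016] mid [0.58  0.246 0.043] ext [0.163 0.208 0.063]
scene tray 0.27 [394. 219. 421. 248.] ztop 0.055 med [0.548 0.196 0.054] mid [0.545 0.197 0.053] ext [0.037 0.036 0.007]
scene beaker 0.68 [274. 296. 534. 478.] ztop 0.083 med [ 0.92  -0.054  0.082] mid [ 0.889 -0.045  0.081] ext [0.208 0.168 0.008]
scene beaker 0.61 [102. 306. 173. 399.] ztop 0.099 med [ 0.69  -0.311  0.098] mid [ 0.687 -0.309  0.097] ext [0.085 0.083 0.009]
scene beaker 0.24 [205. 251. 256. 277.] ztop 0.026 med [ 0.478 -0.13   0.025] mid [ 0.475 -0.129  0.025] ext [0.075 0.092 0.008]
scene balance 0.72 [274. 297. 535. 479.] ztop 0.083 med [ 0.92  -0.054  0.082] mid [ 0.889 -0.045  0.081] ext [0.208 0.168 0.008]
```

View crops.

Run:
```python
import cv2,numpy as np
p=cv2.imread("pics/top1.png")
a=cv2.resize(p[200:350,140:290],(400,400),interpolation=cv2.INTER_CUBIC)
b=cv2.resize(p[210:360,350:540],(400,316),interpolation=cv2.INTER_CUBIC)
o=np.zeros((400,800,3),np.uint8);o[:,:400]=a;o[:316,400:]=b
cv2.imwrite("pics/crop.png",o)
```

```text
(no output)
```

View pics/top1.png

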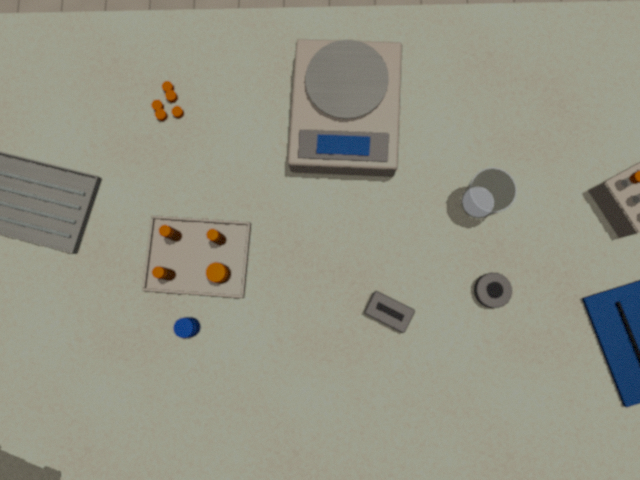

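View pics/crop.png

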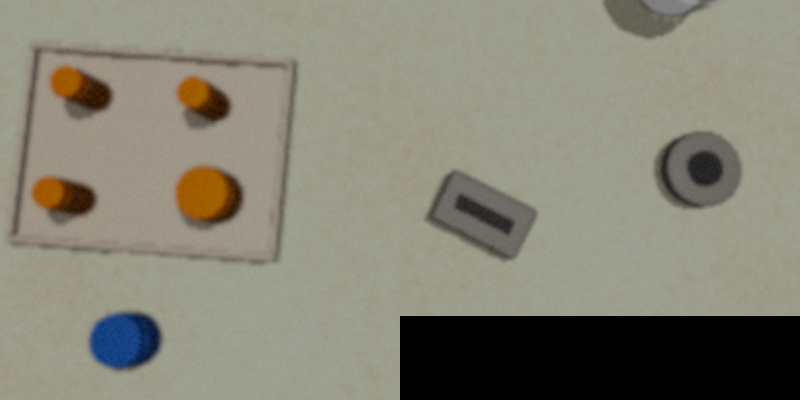

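In the top picture, the jar candidates are the orange wide cap in the tray (217,273) and the blue look-alike outside it (186,328). The orange one is the jar: it is wide, 55 mm high and in the tray. The other three caps in the tray (165,231), (213,236) and (159,272) are narrow and 75 mm high, so they are vials. The round sensor is the puck with the round window at (494,290); the oblong one is at (389,312). I'll go high over to the puck, with the jaws shut.

Emit:
{"name": "step_arm", "arguments": {
  "steps": [
    {"jaw":0,"tx":-0.595,"ty":-0.674,"tz":-0.04},
    {"jaw":0,"tx":-0.595,"ty":-0.674,"tz":-0.04},
    {"jaw":0,"tx":-0.595,"ty":-0.674,"tz":-0.04},
    {"jaw":0,"tx":-0.595,"ty":-0.674,"tz":-0.04},
    {"jaw":0,"tx":-0.595,"ty":-0.674,"tz":-0.04},
    {"jaw":0,"tx":-0.595,"ty":-0.674,"tz":-0.04},
    {"jaw":0,"tx":-0.595,"ty":-0.674,"tz":-0.04},
    {"jaw":0,"tx":-0.595,"ty":-0.674,"tz":-0.04}
  ]
}}

```text
invalid input
```

Emit:
{"name": "step_arm", "arguments": {
  "steps": [
    {"jaw":0,"tx":-0.595,"ty":-0.674,"tz":-0.04,"ax":0,"ay":0,"az":0},
    {"jaw":0,"tx":-0.595,"ty":-0.674,"tz":-0.04,"ax":0,"ay":0,"az":0},
    {"jaw":0,"tx":-0.595,"ty":-0.674,"tz":-0.04,"ax":0,"ay":0,"az":0},
    {"jaw":0,"tx":-0.595,"ty":-0.674,"tz":-0.04,"ax":0,"ay":0,"az":0},
    {"jaw":0,"tx":-0.595,"ty":-0.674,"tz":-0.04,"ax":0,"ay":0,"az":0},
    {"jaw":0,"tx":-0.595,"ty":-0.674,"tz":-0.04,"ax":0,"ay":0,"az":0}
  ]
}}

```text
time: 1.4
tool_pos: [0.3006, 0.2326, 0.2272]
ee_rot: [3.141, 0.001, 2.782]
wrist_force: [0.8, 0.1, -0.1]
width: 0.0493
```

Emit:
{"name": "step_arm", "arguments": {
  "steps": [
    {"jaw":0,"tx":-0.396,"ty":-0.449,"tz":-0.02,"ax":0,"ay":0,"az":0},
    {"jaw":0,"tx":-0.396,"ty":-0.449,"tz":-0.02,"ax":0,"ay":0,"az":0},
    {"jaw":0,"tx":-0.396,"ty":-0.449,"tz":-0.02,"ax":0,"ay":0,"az":0},
    {"jaw":0,"tx":-0.396,"ty":-0.449,"tz":-0.02,"ax":0,"ay":0,"az":0},
    {"jaw":0,"tx":-0.396,"ty":-0.449,"tz":-0.02,"ax":0,"ay":0,"az":0},
    {"jaw":0,"tx":-0.396,"ty":-0.449,"tz":-0.02,"ax":0,"ay":0,"az":0},
    {"jaw":0,"tx":-0.396,"ty":-0.449,"tz":-0.02,"ax":0,"ay":0,"az":0},
    {"jaw":0,"tx":-0.396,"ty":-0.449,"tz":-0.02,"ax":0,"ay":0,"az":0}
  ]
}}

```text
time: 2.2
tool_pos: [0.4424, -0.1417, 0.2407]
ee_rot: [3.14, 0.002, 2.781]
wrist_force: [1.0, 0.5, 0.6]
width: 0.0005
```

Emit:
{"name": "step_arm", "arguments": {
  "steps": [
    {"jaw":0,"tx":-0.131,"ty":-0.148,"tz":0,"ax":0,"ay":0,"az":0},
    {"jaw":0,"tx":-0.131,"ty":-0.148,"tz":0,"ax":0,"ay":0,"az":0},
    {"jaw":0,"tx":-0.131,"ty":-0.148,"tz":0,"ax":0,"ay":0,"az":0},
    {"jaw":0,"tx":-0.131,"ty":-0.148,"tz":0,"ax":0,"ay":0,"az":0},
    {"jaw":0,"tx":-0.131,"ty":-0.148,"tz":0,"ax":0,"ay":0,"az":0},
    {"jaw":0,"tx":-0.131,"ty":-0.148,"tz":0,"ax":0,"ay":0,"az":0},
    {"jaw":0,"tx":-0.131,"ty":-0.148,"tz":0,"ax":0,"ay":0,"az":0}
  ]
}}

```text
time: 2.9
tool_pos: [0.5126, -0.3255, 0.2412]
ee_rot: [3.14, 0.002, 2.782]
wrist_force: [0.4, 0.5, 0.0]
width: 0.0006
```

Emit:
{"name": "step_arm", "arguments": {
  "steps": [
    {"jaw":0,"tx":-0.001,"ty":-0.001,"tz":0.04,"ax":0,"ay":0,"az":0},
    {"jaw":0,"tx":-0.001,"ty":-0.001,"tz":0.08,"ax":0,"ay":0,"az":0},
    {"jaw":0,"tx":-0.001,"ty":-0.001,"tz":0.12,"ax":0,"ay":0,"az":0},
    {"jaw":0,"tx":-0.001,"ty":-0.001,"tz":0.15,"ax":0,"ay":0,"az":0},
    {"jaw":0,"tx":-0.001,"ty":-0.001,"tz":0.17,"ax":0,"ay":0,"az":0},
    {"jaw":0,"tx":-0.001,"ty":-0.001,"tz":0.181,"ax":0,"ay":0,"az":0},
    {"jaw":0,"tx":-0.001,"ty":-0.001,"tz":0.181,"ax":0,"ay":0,"az":0},
    {"jaw":0,"tx":-0.001,"ty":-0.001,"tz":0.181,"ax":0,"ay":0,"az":0}
  ]
}}

```text
time: 3.7
tool_pos: [0.5145, -0.3266, 0.0622]
ee_rot: [3.141, 0.005, 2.783]
wrist_force: [-0.3, -0.3, 0.2]
width: 0.0002
```

Run:
```python
from h import *
ims=[]
for n in("top","scene"):
    p,d=snapshot(n)
    c=p[240:330,440:560] if n=="top" else p[230:350,60:220]
    ims.append(cv2.resize(c,(400,300),interpolation=cv2.INTER_CUBIC))
    K,t,Rm=cam(n)
    for z in (.0,):
        q=K@(Rm.T@(np.array([.513,-.327,.051])-t)); print(n,(q/q[2])[:2].round(1))
cv2.imwrite("pics/hov1.png",np.hstack(ims)[:,:,::-1]); o=get_obs(); print(o["time"],o["tool_pos"],o["ee_rot"],o["wrist_force"])
```

```text
top [498.8 288.1]
scene [114.5 284.4]
3.8 [ 0.51481252 -0.32719877  0.06268103] [3.14116698 0.00626791 2.78210951] [-0.64542169  0.07483675  0.68654748]
```

View pics/hov1.png

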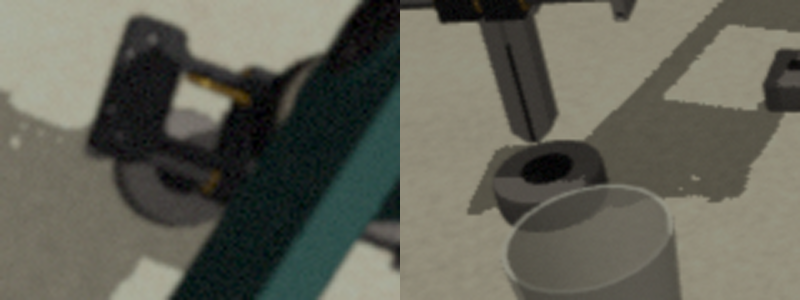

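The picture shows the closed fingers over the puck (tip near the predicted pixel (114,284) in the scene view), slightly high. I'll trim 4 mm down and hold.

Emit:
{"name": "step_arm", "arguments": {
  "steps": [
    {"jaw":0,"tx":0.0015,"ty":0,"tz":0.004,"ax":0,"ay":0,"az":0},
    {"jaw":0,"tx":0.0015,"ty":0,"tz":0.004,"ax":0,"ay":0,"az":0},
    {"jaw":0,"tx":0.0015,"ty":0,"tz":0.004,"ax":0,"ay":0,"az":0},
    {"jaw":0,"tx":0.0015,"ty":0,"tz":0.004,"ax":0,"ay":0,"az":0}
  ]
}}

```text
time: 4.2
tool_pos: [0.5135, -0.3268, 0.0588]
ee_rot: [3.141, 0.007, 2.782]
wrist_force: [0.2, 0.5, 0.1]
width: 0.0008
```

Emit:
{"name": "step_arm", "arguments": {
  "steps": [
    {"jaw":0,"tx":0,"ty":0,"tz":0,"ax":0,"ay":0,"az":0},
    {"jaw":0,"tx":0,"ty":0,"tz":0,"ax":0,"ay":0,"az":0},
    {"jaw":0,"tx":0,"ty":0,"tz":0,"ax":0,"ay":0,"az":0},
    {"jaw":0,"tx":0,"ty":0,"tz":0,"ax":0,"ay":0,"az":0},
    {"jaw":0,"tx":0,"ty":0,"tz":0,"ax":0,"ay":0,"az":0},
    {"jaw":0,"tx":0,"ty":0,"tz":0,"ax":0,"ay":0,"az":0},
    {"jaw":0,"tx":0,"ty":0,"tz":0,"ax":0,"ay":0,"az":0},
    {"jaw":0,"tx":0,"ty":0,"tz":0,"ax":0,"ay":0,"az":0}
  ]
}}

```text
time: 5.0
tool_pos: [0.5135, -0.3268, 0.0588]
ee_rot: [3.141, 0.006, 2.782]
wrist_force: [-0.4, 0.7, 0.6]
width: 0.0008
```

Emit:
{"name": "step_arm", "arguments": {
  "steps": [
    {"jaw":0,"tx":0,"ty":0,"tz":0,"ax":0,"ay":0,"az":0},
    {"jaw":0,"tx":0,"ty":0,"tz":0,"ax":0,"ay":0,"az":0},
    {"jaw":0,"tx":0,"ty":0,"tz":0,"ax":0,"ay":0,"az":0},
    {"jaw":0,"tx":0,"ty":0,"tz":0,"ax":0,"ay":0,"az":0},
    {"jaw":0,"tx":0,"ty":0,"tz":0,"ax":0,"ay":0,"az":0},
    {"jaw":0,"tx":0,"ty":0,"tz":0,"ax":0,"ay":0,"az":0},
    {"jaw":0,"tx":0,"ty":0,"tz":0,"ax":0,"ay":0,"az":0},
    {"jaw":0,"tx":0,"ty":0,"tz":0,"ax":0,"ay":0,"az":0}
  ]
}}

```text
time: 5.8
tool_pos: [0.5135, -0.3268, 0.0588]
ee_rot: [3.141, 0.006, 2.782]
wrist_force: [0.2, -0.3, -0.8]
width: 0.0003
```

Emit:
{"name": "step_arm", "arguments": {
  "steps": [
    {"jaw":0,"tx":0,"ty":0,"tz":0,"ax":0,"ay":0,"az":0},
    {"jaw":0,"tx":0,"ty":0,"tz":0,"ax":0,"ay":0,"az":0},
    {"jaw":0,"tx":0,"ty":0,"tz":0,"ax":0,"ay":0,"az":0},
    {"jaw":0,"tx":0,"ty":0,"tz":0,"ax":0,"ay":0,"az":0},
    {"jaw":0,"tx":0,"ty":0,"tz":0,"ax":0,"ay":0,"az":0},
    {"jaw":0,"tx":0,"ty":0,"tz":0,"ax":0,"ay":0,"az":0},
    {"jaw":0,"tx":0,"ty":0,"tz":0,"ax":0,"ay":0,"az":0},
    {"jaw":0,"tx":0,"ty":0,"tz":0,"ax":0,"ay":0,"az":0}
  ]
}}

```text
time: 6.6
tool_pos: [0.5135, -0.3268, 0.0588]
ee_rot: [3.141, 0.006, 2.782]
wrist_force: [-1.2, 0.4, -0.9]
width: 0.0007
```

Emit:
{"name": "step_arm", "arguments": {
  "steps": [
    {"jaw":0,"tx":0,"ty":0,"tz":0,"ax":0,"ay":0,"az":0},
    {"jaw":0,"tx":0,"ty":0,"tz":0,"ax":0,"ay":0,"az":0},
    {"jaw":0,"tx":0,"ty":0,"tz":0,"ax":0,"ay":0,"az":0},
    {"jaw":0,"tx":0,"ty":0,"tz":-0.04,"ax":0,"ay":0,"az":0},
    {"jaw":0,"tx":0,"ty":0,"tz":-0.08,"ax":0,"ay":0,"az":0},
    {"jaw":0,"tx":0,"ty":0,"tz":-0.12,"ax":0,"ay":0,"az":0},
    {"jaw":0,"tx":0,"ty":0,"tz":-0.16,"ax":0,"ay":0,"az":0},
    {"jaw":0,"tx":0,"ty":0,"tz":-0.19,"ax":0,"ay":0,"az":0}
  ]
}}

```text
time: 7.4
tool_pos: [0.5126, -0.3267, 0.2523]
ee_rot: [-3.141, 0.01, 2.782]
wrist_force: [0.1, -0.8, -0.5]
width: 0.0007
```

Emit:
{"name": "step_arm", "arguments": {
  "steps": [
    {"jaw":0,"tx":0.157,"ty":0.501,"tz":0,"ax":0,"ay":0.01,"az":0},
    {"jaw":0,"tx":0.157,"ty":0.501,"tz":0,"ax":0,"ay":0.01,"az":0},
    {"jaw":0,"tx":0.157,"ty":0.501,"tz":0,"ax":0,"ay":0.01,"az":0},
    {"jaw":0,"tx":0.157,"ty":0.501,"tz":0,"ax":0,"ay":0.01,"az":0},
    {"jaw":0,"tx":0.157,"ty":0.501,"tz":0,"ax":0,"ay":0.01,"az":0},
    {"jaw":0,"tx":0.157,"ty":0.501,"tz":0,"ax":0,"ay":0.01,"az":0},
    {"jaw":0,"tx":0.157,"ty":0.501,"tz":0,"ax":0,"ay":0.01,"az":0},
    {"jaw":0,"tx":0.157,"ty":0.501,"tz":0,"ax":0,"ay":0.01,"az":0}
  ]
}}

```text
time: 8.2
tool_pos: [0.5347, 0.0749, 0.2502]
ee_rot: [-3.141, 0.001, 2.782]
wrist_force: [0.2, 0.1, -0.5]
width: 0.0002
```

Emit:
{"name": "step_arm", "arguments": {
  "steps": [
    {"jaw":0,"tx":0.035,"ty":0.117,"tz":0,"ax":0,"ay":0,"az":0},
    {"jaw":0,"tx":0.035,"ty":0.117,"tz":0,"ax":0,"ay":0,"az":0},
    {"jaw":0,"tx":0.035,"ty":0.117,"tz":0,"ax":0,"ay":0,"az":0},
    {"jaw":0,"tx":0.035,"ty":0.117,"tz":0,"ax":0,"ay":0,"az":0},
    {"jaw":0,"tx":0.035,"ty":0.117,"tz":0,"ax":0,"ay":0,"az":0},
    {"jaw":0,"tx":0.035,"ty":0.117,"tz":0,"ax":0,"ay":0,"az":0}
  ]
}}

```text
time: 8.8
tool_pos: [0.5432, 0.1956, 0.2502]
ee_rot: [-3.141, 0.001, 2.78]
wrist_force: [-0.3, -0.0, -0.4]
width: 0.0004
```

Emit:
{"name": "step_arm", "arguments": {
  "steps": [
    {"jaw":0,"tx":0.001,"ty":0.001,"tz":0.04,"ax":0,"ay":0,"az":0},
    {"jaw":0,"tx":0.001,"ty":0.001,"tz":0.08,"ax":0,"ay":0,"az":0},
    {"jaw":0,"tx":0.001,"ty":0.001,"tz":0.11,"ax":0,"ay":0,"az":0},
    {"jaw":0,"tx":0.001,"ty":0.001,"tz":0.14,"ax":0,"ay":0,"az":0},
    {"jaw":0,"tx":0.001,"ty":0.001,"tz":0.155,"ax":0,"ay":0,"az":0},
    {"jaw":0,"tx":0.001,"ty":0.001,"tz":0.162,"ax":0,"ay":0,"az":0},
    {"jaw":0,"tx":0.001,"ty":0.001,"tz":0.162,"ax":0,"ay":0,"az":0},
    {"jaw":0,"tx":0.001,"ty":0.001,"tz":0.162,"ax":0,"ay":0,"az":0}
  ]
}}

```text
time: 9.6
tool_pos: [0.5439, 0.1966, 0.0901]
ee_rot: [3.141, 0.004, 2.78]
wrist_force: [-0.7, 0.9, -0.8]
width: 0.0005
```

Run:
```python
from h import *
ims=[]
for n in("top","scene"):
    p,d=snapshot(n); cv2.imwrite(f"pics/{n}2.png",p[:,:,::-1])
    c=p[200:320,130:290] if n=="top" else p[170:290,350:510]
    ims.append(cv2.resize(c,(400,300),interpolation=cv2.INTER_CUBIC))
    C=cloud(n,d)
    for q in("jar","vial_a","round_sensor","oblong_sensor"):
        for s in silhouettes(n,q):
            X=C[s["pixels"]&(d>0)]
            if len(X)<5 or s["confidence"]<.4: continue
            z=np.percentile(X[:,2],95); T=X[X[:,2]>z-.006]
            print(n,q,round(s["confidence"],2),np.round(s["rect"]),((T.min(0)+T.max(0))/2).round(3),np.ptp(T,0).round(3))
cv2.imwrite("pics/hov2.png",np.hstack(ims)[:,:,::-1]); o=get_obs(); print(o["time"],o["tool_pos"],o["ee_rot"],o["wrist_force"])
```

```text
top vial_a 0.68 [210. 228. 224. 242.] [0.611 0.2   0.077] [0.021 0.021 0.009]
top round_sensor 0.74 [475. 271. 516. 310.] [ 0.512 -0.327  0.028] [0.066 0.066 0.009]
top oblong_sensor 0.85 [365. 291. 415. 328.] [ 0.471 -0.129  0.028] [0.078 0.091 0.009]
scene jar 0.91 [394. 216. 415. 247.] [0.545 0.197 0.053] [0.038 0.036 0.007]
scene jar 0.61 [394. 194. 408. 220.] [0.488 0.226 0.063] [0.128 0.067 0.037]
scene vial_a 0.95 [441. 197. 461. 238.] [0.543 0.299 0.072] [0.024 0.022 0.007]
scene vial_a 0.69 [421. 224. 437. 263.] [0.614 0.201 0.073] [0.024 0.024 0.008]
scene vial_a 0.6 [462. 217. 484. 257.] [0.622 0.29  0.072] [0.023 0.021 0.008]
scene round_sensor 0.84 [100. 287. 142. 321.] [ 0.571 -0.326  0.061] [0.181 0.067 0.08 ]
scene oblong_sensor 0.92 [206. 251. 255. 274.] [ 0.473 -0.13   0.024] [0.078 0.093 0.008]
10.1 [0.54268826 0.19674139 0.08834592] [-3.14066947e+00  1.15485090e-03  2.78061984e+00] [-0.5791201   0.12676402 -0.12434289]
```

View pics/hov2.png

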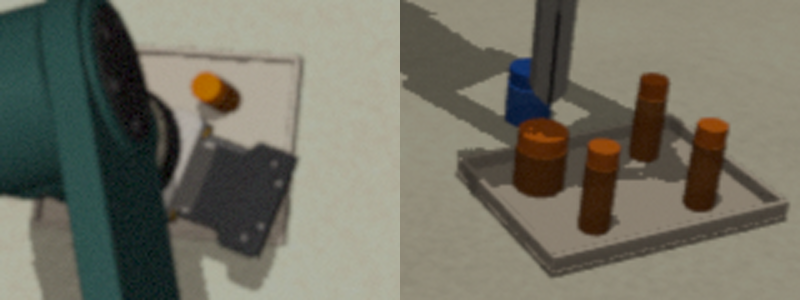

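The scene view (right half) shows the shut fingertips hovering just above the wide jar's orange cap. Nothing has moved, and the tip is 25 mm above the cap. Holding here.

Emit:
{"name": "step_arm", "arguments": {
  "steps": [
    {"jaw":0,"tx":0,"ty":0,"tz":0,"ax":0,"ay":0,"az":0},
    {"jaw":0,"tx":0,"ty":0,"tz":0,"ax":0,"ay":0,"az":0},
    {"jaw":0,"tx":0,"ty":0,"tz":0,"ax":0,"ay":0,"az":0},
    {"jaw":0,"tx":0,"ty":0,"tz":0,"ax":0,"ay":0,"az":0},
    {"jaw":0,"tx":0,"ty":0,"tz":0,"ax":0,"ay":0,"az":0},
    {"jaw":0,"tx":0,"ty":0,"tz":0,"ax":0,"ay":0,"az":0},
    {"jaw":0,"tx":0,"ty":0,"tz":0,"ax":0,"ay":0,"az":0},
    {"jaw":0,"tx":0,"ty":0,"tz":0,"ax":0,"ay":0,"az":0}
  ]
}}

```text
time: 10.9
tool_pos: [0.5427, 0.1967, 0.0883]
ee_rot: [-3.141, 0.001, 2.781]
wrist_force: [-0.5, -0.1, -0.5]
width: 0.0005
```

Emit:
{"name": "step_arm", "arguments": {
  "steps": [
    {"jaw":0,"tx":0,"ty":0,"tz":0,"ax":0,"ay":0,"az":0},
    {"jaw":0,"tx":0,"ty":0,"tz":0,"ax":0,"ay":0,"az":0},
    {"jaw":0,"tx":0,"ty":0,"tz":0,"ax":0,"ay":0,"az":0},
    {"jaw":0,"tx":0,"ty":0,"tz":0,"ax":0,"ay":0,"az":0},
    {"jaw":0,"tx":0,"ty":0,"tz":0,"ax":0,"ay":0,"az":0},
    {"jaw":0,"tx":0,"ty":0,"tz":0,"ax":0,"ay":0,"az":0},
    {"jaw":0,"tx":0,"ty":0,"tz":0,"ax":0,"ay":0,"az":0},
    {"jaw":0,"tx":0,"ty":0,"tz":0,"ax":0,"ay":0,"az":0}
  ]
}}

```text
time: 11.7
tool_pos: [0.5427, 0.1967, 0.0884]
ee_rot: [-3.141, 0.001, 2.781]
wrist_force: [-0.4, -0.4, 0.8]
width: 0.0005
```

Emit:
{"name": "step_arm", "arguments": {
  "steps": [
    {"jaw":0,"tx":0,"ty":0,"tz":0,"ax":0,"ay":0,"az":0},
    {"jaw":0,"tx":0,"ty":0,"tz":0,"ax":0,"ay":0,"az":0},
    {"jaw":0,"tx":0,"ty":0,"tz":0,"ax":0,"ay":0,"az":0},
    {"jaw":0,"tx":0,"ty":0,"tz":0,"ax":0,"ay":0,"az":0},
    {"jaw":0,"tx":0,"ty":0,"tz":0,"ax":0,"ay":0,"az":0},
    {"jaw":0,"tx":0,"ty":0,"tz":0,"ax":0,"ay":0,"az":0},
    {"jaw":0,"tx":0,"ty":0,"tz":0,"ax":0,"ay":0,"az":0},
    {"jaw":0,"tx":0,"ty":0,"tz":0,"ax":0,"ay":0,"az":0}
  ]
}}

```text
time: 12.5
tool_pos: [0.5427, 0.1967, 0.0884]
ee_rot: [-3.141, 0.001, 2.781]
wrist_force: [0.9, 0.4, -0.1]
width: 0.0001
```

Emit:
{"name": "step_arm", "arguments": {
  "steps": [
    {"jaw":0,"tx":0,"ty":0,"tz":0,"ax":0,"ay":0,"az":0},
    {"jaw":0,"tx":0,"ty":0,"tz":0,"ax":0,"ay":0,"az":0},
    {"jaw":0,"tx":0,"ty":0,"tz":0,"ax":0,"ay":0,"az":0},
    {"jaw":0,"tx":0,"ty":0,"tz":0,"ax":0,"ay":0,"az":0}
  ]
}}

```text
time: 12.9
tool_pos: [0.5427, 0.1967, 0.0883]
ee_rot: [-3.141, 0.001, 2.781]
wrist_force: [0.2, -0.3, 0.8]
width: 0.0005
```

```bash
python3 -c "
from bench import *
o=get_obs(); print(o['time'],o['tool_pos']); print(close_job())"
```

```text
12.9 [0.54271343 0.19673921 0.08834559]
the job is handed in; nothing more can be done
None
```

I tared the balance and then pointed at the jar, and handed the job in at 12.9 s with the arm still pointing.

- **Tare:** the closed fingertips hovered about 25 mm above the round sensor's window for about 2.7 s, within about 1 mm of its measured centre. The path crossed near the oblong sensor only at about 20 cm height.
- **Pointing:** the fingertips then stayed about 25 mm above the orange cap of the short wide jar for about 2.8 s, again within about 1 mm of its centre.
- **Checks:**
  - At each reported pose the wrist force was only noise, about 1 N.
  - From above, the arm hid the jar and two of the vials, so those were checked in the scene view only. There the jar and vials stood within 1–2 mm of their first positions, and so did the oblong sensor.
  - The round sensor was within 1 mm in the top view. Its scene-view measurement was off (an 18 cm extent) and I discounted it.
  - The scene view also gave a stray reading for the blue look-alike jar, partly hidden behind the fingers. I did not re-measure the beaker or balance.

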